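Fold open the bocal cupboard

TASK

Two small plywood cupboards with clear tops stand on the bench. Open the one that has the old silver bocal (the slim bent metal tube) lying in it: pull its folding two-panel door by the upright wooden pull until both panels are folded together and the door is fully open, then let go. Leave the other cupboard's door shut.

Things in the scene. Friction and masses are not known exactly. Their poses are not given: they have to be found in the camera images.
- bocal_pull: Upright wooden pull on the bocal cupboard's folding door: round dowel, 18 mm across, 56 mm tall, standing on the door's top edge (130 mm above the bench, level with the clear roof), on the first panel, 100 mm from its pivot. Origin on its axis half-way up, 158 mm above the bench. Free all round above the door and turns easily on its own axis. The other pull is alike.
- bocal_pivot (a point): Pivot axis of the first door panel, at the door's left end seen from the robot, 130 mm above the bench; axes of the cupboard: z up, -x out of its front. The pull moves on a level arc about it, out and then left (clockwise from above). Cupboard fixed, 264 wide, 160 deep. Door: two panels, each 120 long, 12 thick, hinged mid-front; the second's far end follows a sill track by itself.
- bocal_door (a joint): Angle of the first panel of the bocal cupboard's door, rad: 0 shut flat across the front, growing as it folds out; stop at 1.4 = fully open, panels together, standing out of the front at the left end. May start slightly ajar (up to 0.25). Light friction hinge: about 1.5 N at the pull, stays where it is left.
- mandrel_door (a joint): The same angle for the other cupboard, which holds a straight wooden mandrel and no bocal. It may start a touch ajar (up to 0.1); it counts as shut below 0.25.

How it is judged:
By the outcome, as a careful person would: the job done as asked, in the order asked, and still so for the second after the job is handed in, with the robot touching nothing.
It also fails if it takes over 32 s, if anything falls off the work surface, if the arm or the gripper's body presses on something with over 40 N, if the wrist force passes 120 N, or if a joint passes its speed limit or range.

ROBOT

A 7-joint arm with a two-finger parallel gripper is mounted at the origin on the work surface. World frame = base frame: x ahead of the robot, y to its left, z up, the work surface at z = 0. Lengths are in mm, angles in degrees, forces in N, time in s.
With the tool pointing down it reaches from about 425 to 875 mm from the base axis. Payload 4.7 kg.
Tool frame: the origin (TCP) lies between the finger pads; the fingertips stand 17 mm ahead of it and the grasp point (between the pads) lies 2 mm behind it; z points along the fingers, y is the line along which they close (so a half turn about z gives the same grasp; the last joint's range is limited). The gripper opens to 85 mm and grips with 20 to 120 N. Pads are 22 mm wide; open, the fingers measure 114 mm over their backs; the gripper's body (76 mm by 85 mm) begins 54 mm behind the grasp point. The pads swing forward as they close: fully open they stand 13 mm farther back than shut.
Start: joints at [-75.911, 18.392, -4.016, 83.108, 1.295, 78.541, -3.26], TCP at [149.349, 632.628, 248.349] pointing down, gripper open.
Joint ranges: [-163.93, 163.93], [-17.29, 119.83], [-79.2, 71.16], [3.27, 140.29], [-89.18, 269.18], [5.43, 117.66], [-154.24, 154.24]. Speed limits (degrees/s): [147.25, 147.25, 180, 180, 180, 180, 180].

INTERFACE

Orientations are given as a 3x3 rotation matrix whose columns are the frame's x, y, z axes.
In Python, from rig import bot, read_camera, camera_info gives the robot as it stands.
- The arm moves only by the shell command python3 -m jog 'ROWS' [FORCE]. ROWS is JSON, a list of rows, each an object with "gripper": the opening, from 0 (shut) to 1 (fully open); "dp": the shift along the tool's x, y, z each as a share of 40 mm, from -1 to 1, a list of three; "delta_rot": the turn, a rotation vector about the tool's x, y, z each as a share of 0.08 rad, from -1 to 1, a list of three. A call has 1 to 8 rows; each row shifts and turns the commanded pose from where the row before left it, along the tool's axes as they then stand; what a row does not reach is not made up. A row lasts 1/12 s, in which the tool goes at most 41.7 mm and 7.16 degrees, less where a joint would pass 70% of its speed; a pose out of reach is approached as far as the arm can. A call with a number of a shift or a turn outside -1 to 1 is refused whole. A call with a gripper value outside its range is refused whole. The fingers move at their own pace and stop on an object; FORCE is the grip in N (left out, the last holds). Time passes only in rows, so rows that do not move let the fingers close. It gives the time, the measured TCP pose, the force, the opening and the grip force at its end, in the units of the state.
- bot.get_state(): the state, without advancing time (a new reading comes with each control period).
- read_camera(name): name is "side" or "top" or "wrist"; returns (picture, depth): 400x640x3 uint8, red, green, blue; 400x640 float32, mm along the optical axis (not along the pixel's ray), 0 where there is no reading.
- camera_info(name): a dict with "fx", "fy", "cx", "cy" (pixels), "distortion" ([k1, k2, p1, p2, k3] as OpenCV has them; the pictures are not rectified), "camera_from_world" (4x4, takes a point from world to camera coordinates). Camera axes: x right, y up, looking along -z (the intrinsics and any distortion apply to the point x, -y, -z); pixel columns grow to the right and rows downward; lengths in mm; the calibration is good to about 2 mm. A picture is of the moment at which its call begins: read the wrist's pose just before it. camera_info takes no time and is no camera call; for the wrist camera it gives the pose at the moment of the call.
- bot.finish_job(): hands the job in; it is judged then, once.
The state is a dict: "t": time; "joint_positions": joint angles; "joint_vel": joint speeds; "joint_efforts": joint torques, N m; "tcp_pos": TCP position; "orientation": TCP orientation; "ft_force": force on the tool from outside, world axes, zero at the start; "ft_torque": the same for the moment, N m; "opening": finger opening in mm; "grasp_force": force on a finger pad.
Only numpy, scipy, OpenCV 4.12 (cv2) and the standard library are available. Lean on these libraries where they do the work, as an engineer would, in place of code of your own. Each camera call takes 0.05 s, during which the arm holds its last target. There are 200 camera calls.

## Working session

There is one attempt and no reset: what is moved stays moved. The work goes in short steps, Python scripts to look and compute and a shell command to move; the robot and the scene stay as the last step left them, time stands still between calls to the robot, and variables do not carry over. Pictures are saved under pics/ and viewed, at most 10 in all, crops included, and the job is handed in when it is done.

```bash
mkdir -p pics; python3 - <<'E'
from rig import bot, read_camera, camera_info
import cv2, numpy as np
for n in("top","side"):
    p,d=read_camera(n); cv2.imwrite(f"pics/{n}0.png",cv2.cvtColor(p,cv2.COLOR_RGB2BGR)); np.savez(f"{n}0.npz",p=p,d=d)
    i=camera_info(n); print(n,{k:np.round(v,3).tolist() for k,v in i.items() if k!='name'})
s=bot.get_state(); print(s['t'],s['tcp_pos'],np.round(s['orientation'],3).tolist(),s['opening'])
E
```

```text
top {'fx': 483.831, 'fy': 483.831, 'cx': 316.197, 'cy': 205.699, 'distortion': [-0.067, 0.0, 0.0, 0.0, 0.0], 'camera_from_world': [[0.033, -0.999, -0.0, 38.282], [0.975, 0.032, 0.221, -631.125], [-0.22, -0.008, 0.975, -859.661], [0.0, 0.0, 0.0, 1.0]]}
side {'fx': 483.803, 'fy': 483.803, 'cx': 317.506, 'cy': 200.707, 'distortion': [0.0, 0.0, 0.0, 0.0, 0.0], 'camera_from_world': [[0.814, -0.58, -0.017, -462.678], [0.39, 0.526, 0.756, -364.78], [-0.43, -0.622, 0.654, -908.496], [0.0, 0.0, 0.0, 1.0]]}
0.1 [149.26278968 632.16393699 247.31410971] [[-0.973, 0.23, -0.0], [0.23, 0.973, -0.002], [-0.0, -0.002, -1.0]] 85.15344652596933
```

View pics/top0.png

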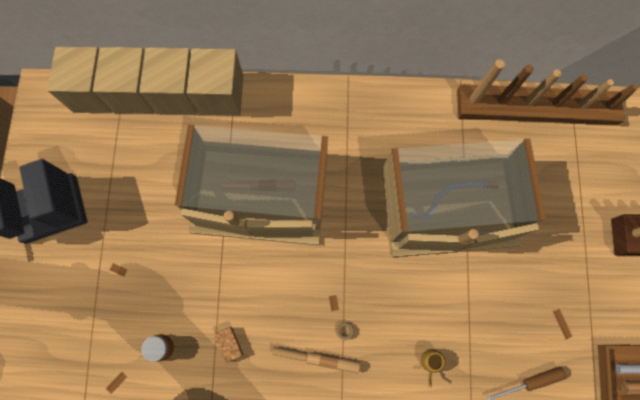

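View pics/side0.png

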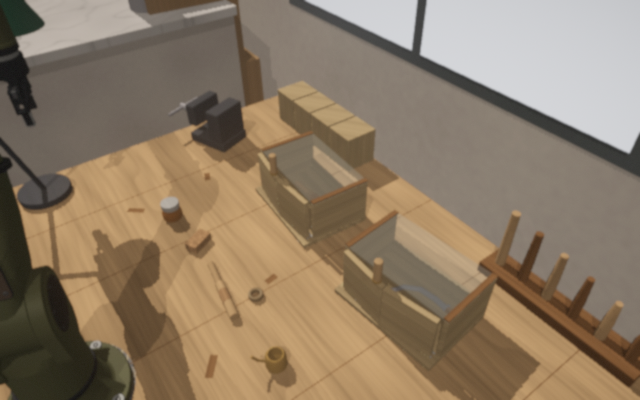

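The top view shows the curved silver tube in the right cupboard (about 450,195) with its pull near (468,237). The left cupboard holds the straight mandrel (265,184) and its pull is near (230,217). In the side view the bocal cupboard's pull is at about (378,268).

```bash
python3 - <<'E'
import cv2, numpy as np
a=cv2.imread("pics/top0.png")[130:265,375:555]; b=cv2.imread("pics/side0.png")[200:370,325:505]
a=cv2.resize(a,None,fx=4,fy=4,interpolation=cv2.INTER_CUBIC)[:,:]
b=cv2.resize(b,None,fx=3,fy=3,interpolation=cv2.INTER_CUBIC)
cv2.imwrite("pics/a.png",a);cv2.imwrite("pics/b.png",b)
E
```

```text
(no output)
```

View pics/a.png

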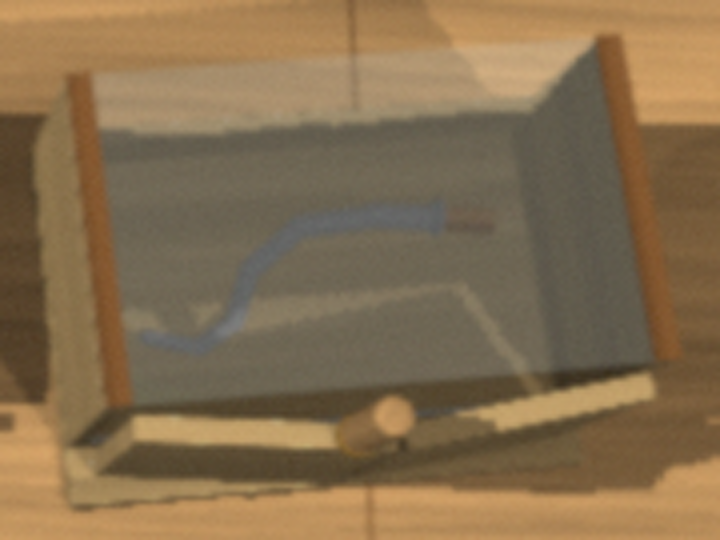

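View pics/b.png

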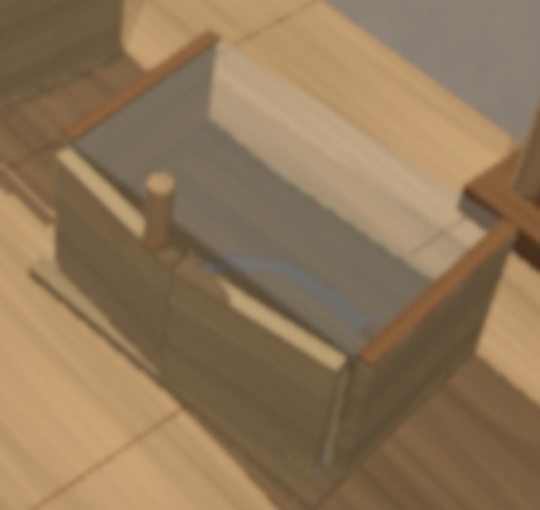

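The crops show the pull's top at (396,415) in the top crop and (160,183) in the side crop. The left panel end is at (133,430) and the far panel end at (655,387). The door is slightly ajar.

```bash
cat > h.py <<'E'
import cv2, numpy as np
from rig import camera_info
def cast(n,u,v,z):
    i=camera_info(n);K=np.array([[i['fx'],0,i['cx']],[0,i['fy'],i['cy']],[0,0,1]])
    x,y=cv2.undistortPoints(np.array([[[u,v]]],float),K,np.array(i['distortion']))[0,0]
    T=np.array(i['camera_from_world']);R=T[:3,:3];c=-R.T@T[:3,3];d=R.T@np.array([x,-y,-1])
    return c+d*(z-c[2])/d[2]
E
python3 - <<'E'
from h import *
A=lambda u,v,z:cast("top",375+u/4,130+v/4,z)
B=lambda u,v,z:cast("side",325+u/3,200+v/3,z)
r=lambda *a:print(*[np.round(x,1) for x in a])
r(A(396,415,186),B(160,183,186)); r(A(357,438,130),B(157,243,130))
print("Lwall back/front");r(A(80,75,130),A(120,405,130),B(213,37,130),B(70,138,130))
print("Rwall");r(A(608,37,130),A(667,357,130),B(512,230,130),B(370,357,130))
print("panel L end, far end");r(A(133,430,130),A(653,387,130),B(67,155,130),B(345,360,130))
E
```

```text
[ 564.2 -206.3  186. ] [ 564.3 -206.2  186. ]
[ 563.1 -206.7  130. ] [ 564.8 -208.2  130. ]
Lwall back/front
[728.9 -83.4 130. ] [ 574.7 -100.7  130. ] [727.9 -83.1 130. ] [ 577.6 -101.5  130. ]
Rwall
[ 757.3 -333.4  130. ] [ 604.5 -350.5  130. ] [ 756.7 -335.7  130. ] [ 610.  -349.7  130. ]
panel L end, far end
[ 563.6 -106.4  130. ] [ 590.4 -343.1  130. ] [ 565.9 -112.9  130. ] [ 596.4 -342.5  130. ]
```

```bash
python3 -m jog '[{"gripper":1,"dp":[-0.75,-0.5,0],"delta_rot":[0,0,0]},{"gripper":1,"dp":[-0.75,-0.5,0],"delta_rot":[0,0,0]},{"gripper":1,"dp":[-0.75,-0.5,0],"delta_rot":[0,0,0]},{"gripper":1,"dp":[-0.75,-0.5,0],"delta_rot":[0,0,0]},{"gripper":1,"dp":[-0.75,-0.5,0],"delta_rot":[0,0,0]},{"gripper":1,"dp":[-0.75,-0.5,0],"delta_rot":[0,0,0]},{"gripper":1,"dp":[-0.75,-0.5,0],"delta_rot":[0,0,0]},{"gripper":1,"dp":[-0.75,-0.5,0],"delta_rot":[0,0,0]}]'; python3 -m jog '[{"gripper":1,"dp":[-0.7,-0.6,0],"delta_rot":[0,0,0]},{"gripper":1,"dp":[-0.7,-0.6,0],"delta_rot":[0,0,0]},{"gripper":1,"dp":[-0.7,-0.6,0],"delta_rot":[0,0,0]},{"gripper":1,"dp":[-0.7,-0.6,0],"delta_rot":[0,0,0]},{"gripper":1,"dp":[-0.7,-0.6,0],"delta_rot":[0,0,0]},{"gripper":1,"dp":[-0.7,-0.6,0],"delta_rot":[0,0,0]}]'
```

```text
t: 0.77
tcp_pos: [347.0, 420.1, 248.0]
orientation: [[-0.973, 0.23, -0.0], [0.23, 0.973, -0.0], [0.0, -0.0, -1.0]]
ft_force: [0.6, 1.7, 0.1]
opening: 85.4
grasp_force: 0.0
t: 1.27
tcp_pos: [477.1, 241.3, 248.1]
orientation: [[-0.973, 0.23, -0.0], [0.23, 0.973, 0.0], [0.0, -0.0, -1.0]]
ft_force: [1.3, 0.2, 0.8]
opening: 85.3
grasp_force: 0.0
```

```bash
python3 -m jog '[{"gripper":1,"dp":[-0.33,-0.73,0],"delta_rot":[0,0,0]},{"gripper":1,"dp":[-0.33,-0.73,0],"delta_rot":[0,0,0]},{"gripper":1,"dp":[-0.33,-0.73,0],"delta_rot":[0,0,0]},{"gripper":1,"dp":[-0.33,-0.73,0],"delta_rot":[0,0,0]},{"gripper":1,"dp":[-0.33,-0.73,0],"delta_rot":[0,0,0]},{"gripper":1,"dp":[-0.33,-0.73,0],"delta_rot":[0,0,0]},{"gripper":1,"dp":[-0.33,-0.73,0],"delta_rot":[0,0,0]},{"gripper":1,"dp":[-0.33,-0.73,0],"delta_rot":[0,0,0]}]'; python3 -m jog '[{"gripper":1,"dp":[-0.33,-0.73,0],"delta_rot":[0,0,0]},{"gripper":1,"dp":[-0.33,-0.73,0],"delta_rot":[0,0,0]},{"gripper":1,"dp":[-0.33,-0.73,0],"delta_rot":[0,0,0]},{"gripper":1,"dp":[-0.33,-0.73,0],"delta_rot":[0,0,0]},{"gripper":1,"dp":[-0.33,-0.73,0],"delta_rot":[0,0,0]},{"gripper":1,"dp":[-0.33,-0.73,0],"delta_rot":[0,0,0]},{"gripper":1,"dp":[0,0,0],"delta_rot":[0,0,0]},{"gripper":1,"dp":[0,0,0],"delta_rot":[0,0,0]}]'
python3 - <<'E'
from h import *
from rig import read_camera,bot
p,d=read_camera("wrist"); cv2.imwrite("pics/w1.png",cv2.cvtColor(p,cv2.COLOR_RGB2BGR))
print(bot.get_state()['tcp_pos']);i=camera_info("wrist");np.savez("w1.npz",d=d,T=i['camera_from_world'])
E
```

```text
t: 1.93
tcp_pos: [525.5, -10.1, 248.1]
orientation: [[-0.973, 0.23, -0.0], [0.23, 0.973, 0.0], [0.0, 0.0, -1.0]]
ft_force: [1.0, -0.3, -0.3]
opening: 85.5
grasp_force: 0.0
t: 2.6
tcp_pos: [561.7, -199.8, 247.7]
orientation: [[-0.972, 0.234, -0.001], [0.234, 0.972, -0.001], [0.001, -0.001, -1.0]]
ft_force: [0.1, 1.3, -0.3]
opening: 84.9
grasp_force: 0.0
[ 562.17526435 -197.54991518  247.70657285]
```

View pics/w1.png

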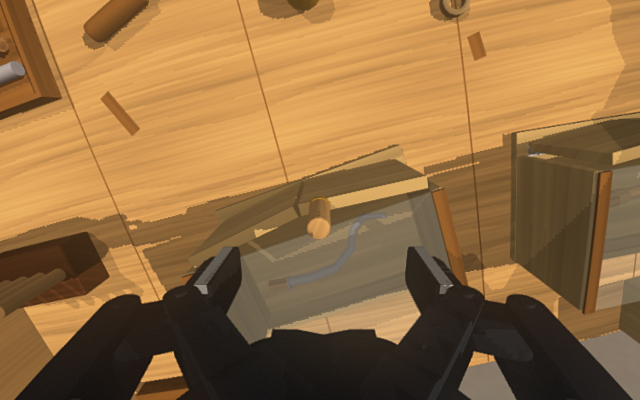

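The wrist view confirms the bocal under this roof. The pull's top is at (318,228), between the fingers.

```bash
python3 - <<'E'
from h import *
print(cast("wrist",318,228,186),cast("wrist",319,200,130))
E
```

```text
[ 565.87772044 -203.1406803   186.        ] [ 561.29141152 -202.11804377  130.        ]
```

```bash
python3 -m jog '[{"gripper":1,"dp":[-0.1,-0.15,0],"delta_rot":[0,0,0]},{"gripper":1,"dp":[0,0,0.5],"delta_rot":[0,0,0]},{"gripper":1,"dp":[0,0,0.5],"delta_rot":[0,0,0]},{"gripper":1,"dp":[0,0,0.5],"delta_rot":[0,0,0]},{"gripper":1,"dp":[0,0,0.6],"delta_rot":[0,0,0]},{"gripper":1,"dp":[0,0,0],"delta_rot":[0,0,0]},{"gripper":1,"dp":[0,0,0],"delta_rot":[0,0,0]}]' && python3 -m jog '[{"gripper":0,"dp":[0,0,0],"delta_rot":[0,0,0]},{"gripper":0,"dp":[0,0,0],"delta_rot":[0,0,0]},{"gripper":0,"dp":[0,0,0],"delta_rot":[0,0,0]},{"gripper":0,"dp":[0,0,0],"delta_rot":[0,0,0]},{"gripper":0,"dp":[0,0,0],"delta_rot":[0,0,0]},{"gripper":0,"dp":[0,0,0],"delta_rot":[0,0,0]},{"gripper":0,"dp":[0,0,0],"delta_rot":[0,0,0]},{"gripper":0,"dp":[0,0,0],"delta_rot":[0,0,0]}]' 30
```

```text
t: 3.23
tcp_pos: [564.6, -202.5, 163.5]
orientation: [[-0.974, 0.228, -0.002], [0.228, 0.974, 0.001], [0.003, 0.0, -1.0]]
ft_force: [0.3, -0.2, 0.6]
opening: 85.4
grasp_force: 0.0
t: 3.9
tcp_pos: [565.3, -204.7, 165.0]
orientation: [[-0.973, 0.23, 0.001], [0.23, 0.973, -0.001], [-0.001, -0.0, -1.0]]
ft_force: [-1.2, -1.4, 3.9]
opening: 17.1
grasp_force: 30.1
```

```bash
python3 -m jog '[{"gripper":0,"dp":[0.26,-0.05,0],"delta_rot":[0,0,0]},{"gripper":0,"dp":[0.26,-0.02,0],"delta_rot":[0,0,0]},{"gripper":0,"dp":[0.26,0.01,0],"delta_rot":[0,0,0]},{"gripper":0,"dp":[0.26,0.03,0],"delta_rot":[0,0,0]},{"gripper":0,"dp":[0.25,0.06,0],"delta_rot":[0,0,0]},{"gripper":0,"dp":[0,0,0],"delta_rot":[0,0,0]},{"gripper":0,"dp":[0,0,0],"delta_rot":[0,0,0]}]'
```

```text
t: 4.48
tcp_pos: [516.3, -188.4, 164.9]
orientation: [[-0.974, 0.227, 0.002], [0.227, 0.974, 0.003], [-0.002, 0.004, -1.0]]
ft_force: [2.9, 5.6, 2.7]
opening: 17.6
grasp_force: 30.3
```

```bash
python3 -m jog '[{"gripper":0,"dp":[0.25,0.12,0],"delta_rot":[0,0,0]},{"gripper":0,"dp":[0.24,0.13,0],"delta_rot":[0,0,0]},{"gripper":0,"dp":[0.22,0.14,0],"delta_rot":[0,0,0]},{"gripper":0,"dp":[0.21,0.16,0],"delta_rot":[0,0,0]},{"gripper":0,"dp":[0,0,0],"delta_rot":[0,0,0]},{"gripper":0,"dp":[0,0,0],"delta_rot":[0,0,0]}]'
```

```text
t: 4.98
tcp_pos: [487.0, -158.5, 164.9]
orientation: [[-0.974, 0.227, 0.005], [0.227, 0.974, 0.002], [-0.005, 0.004, -1.0]]
ft_force: [7.2, 5.3, 0.0]
opening: 17.3
grasp_force: 30.1
```

```bash
python3 -m jog '[{"gripper":0,"dp":[0.09,0.13,0],"delta_rot":[0,0,0]},{"gripper":0,"dp":[0.09,0.13,0],"delta_rot":[0,0,0]},{"gripper":0,"dp":[0.1,0.14,0],"delta_rot":[0,0,0]},{"gripper":0,"dp":[0.1,0.15,0],"delta_rot":[0,0,0]},{"gripper":0,"dp":[0,0,0],"delta_rot":[0,0,0]},{"gripper":0,"dp":[0,0,0],"delta_rot":[0,0,0]}]'; python3 -m jog '[{"gripper":0,"dp":[0.04,0.08,0],"delta_rot":[0,0,0]},{"gripper":0,"dp":[0.04,0.08,0],"delta_rot":[0,0,0]},{"gripper":0,"dp":[0,0,0],"delta_rot":[0,0,0]},{"gripper":0,"dp":[0,0,0],"delta_rot":[0,0,0]}]'
```

```text
t: 5.48
tcp_pos: [476.3, -135.5, 164.9]
orientation: [[-0.974, 0.229, 0.003], [0.229, 0.974, 0.001], [-0.003, 0.001, -1.0]]
ft_force: [5.7, 2.5, 0.1]
opening: 17.0
grasp_force: 30.2
t: 5.82
tcp_pos: [474.6, -129.3, 164.9]
orientation: [[-0.973, 0.23, 0.003], [0.23, 0.973, 0.0], [-0.003, 0.001, -1.0]]
ft_force: [5.5, 1.0, 0.2]
opening: 17.4
grasp_force: 30.2
```

Not at the stop yet (no tangential force), so I push on in small steps.

```bash
python3 -m jog '[{"gripper":0,"dp":[0.02,0.08,0],"delta_rot":[0,0,0]},{"gripper":0,"dp":[0.02,0.08,0],"delta_rot":[0,0,0]},{"gripper":0,"dp":[0,0,0],"delta_rot":[0,0,0]},{"gripper":0,"dp":[0,0,0],"delta_rot":[0,0,0]}]';  python3 -m jog '[{"gripper":0,"dp":[0.01,0.08,0],"delta_rot":[0,0,0]},{"gripper":0,"dp":[0,0,0],"delta_rot":[0,0,0]},{"gripper":0,"dp":[0,0,0],"delta_rot":[0,0,0]}]'
```

```text
t: 6.15
tcp_pos: [474.0, -126.7, 164.9]
orientation: [[-0.973, 0.232, 0.003], [0.232, 0.973, -0.005], [-0.005, -0.005, -1.0]]
ft_force: [5.1, -7.8, 0.5]
opening: 17.4
grasp_force: 30.3
t: 6.4
tcp_pos: [474.0, -126.5, 165.0]
orientation: [[-0.972, 0.234, 0.003], [0.234, 0.972, -0.009], [-0.005, -0.008, -1.0]]
ft_force: [5.5, -13.9, -0.6]
opening: 16.9
grasp_force: 30.5
```

The stop is reached: the pull no longer moves and the force has risen to 14 N. Next I relax, release and lift.

```bash
python3 -m jog '[{"gripper":0,"dp":[-0.05,-0.1,0],"delta_rot":[0,0,0]},{"gripper":0,"dp":[0,0,0],"delta_rot":[0,0,0]},{"gripper":1,"dp":[0,0,0],"delta_rot":[0,0,0]},{"gripper":1,"dp":[0,0,0],"delta_rot":[0,0,0]},{"gripper":1,"dp":[0,0,0],"delta_rot":[0,0,0]},{"gripper":1,"dp":[0,0,0],"delta_rot":[0,0,0]},{"gripper":1,"dp":[0,0,0],"delta_rot":[0,0,0]},{"gripper":1,"dp":[0,0,0],"delta_rot":[0,0,0]}]' && python3 -m jog '[{"gripper":1,"dp":[0,0,0],"delta_rot":[0,0,0]},{"gripper":1,"dp":[0,0,-0.5],"delta_rot":[0,0,0]},{"gripper":1,"dp":[0,0,-0.7],"delta_rot":[0,0,0]},{"gripper":1,"dp":[0,0,-0.7],"delta_rot":[0,0,0]},{"gripper":1,"dp":[0,0,-0.7],"delta_rot":[0,0,0]},{"gripper":1,"dp":[0,0,0],"delta_rot":[0,0,0]},{"gripper":1,"dp":[0,0,0],"delta_rot":[0,0,0]}]'
python3 - <<'E'
from h import *
from rig import read_camera
for n in("wrist","side"):
    p,d=read_camera(n); cv2.imwrite(f"pics/{n}2.png",cv2.cvtColor(p,cv2.COLOR_RGB2BGR))
E
```

```text
t: 7.07
tcp_pos: [474.0, -123.5, 164.1]
orientation: [[-0.973, 0.229, -0.001], [0.229, 0.973, 0.0], [0.001, 0.0, -1.0]]
ft_force: [0.3, 0.4, 1.1]
opening: 85.3
grasp_force: 0.0
t: 7.65
tcp_pos: [475.2, -124.0, 269.9]
orientation: [[-0.973, 0.229, 0.004], [0.229, 0.973, 0.0], [-0.003, 0.001, -1.0]]
ft_force: [0.4, -0.7, -0.5]
opening: 85.2
grasp_force: 0.0
```

View pics/wrist2.png

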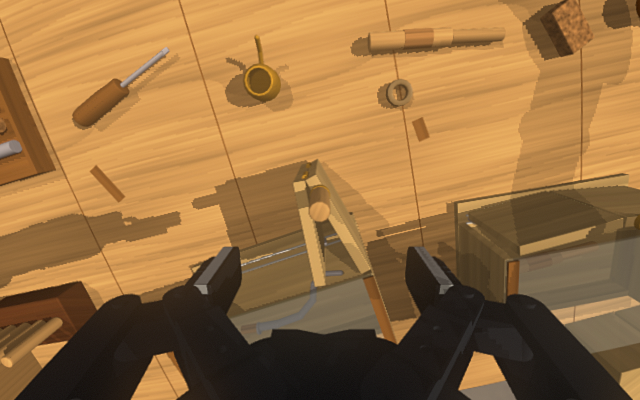

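View pics/side2.png

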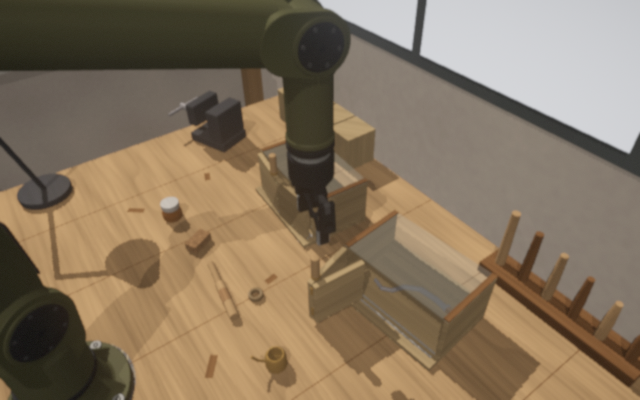

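The door stands folded out with its two panels in a narrow V, and the pull's top is at (319,211) in the wrist view. The gripper is clear and the other door is still shut. I check the angle once more before handing in.

```bash
python3 - <<'E'
from h import *
print(cast("wrist",319,211,186), cast("side",317,262,186))
E
```

```text
[ 471.59355843 -127.35956275  186.        ] [ 470.82604468 -140.50318026  186.        ]
```

```bash
python3 - <<'E'
from h import *
a=cv2.imread("pics/wrist2.png")[140:300,250:410]; b=cv2.imread("pics/side2.png")[235:325,295:385]
c=np.hstack([cv2.resize(a,(400,400),interpolation=2),cv2.resize(b,(400,400),interpolation=2)])
cv2.imwrite("pics/c.png",c)
i=camera_info("side");T=i['camera_from_world']
for w in([474,-127,186],[475.6,-134,186]):
    q=np.array(T)@np.array(w+[1]);print((i['cx']+i['fx']*q[0]/-q[2]-295)*400/90+400,(i['cy']-i['fy']*q[1]/-q[2]-235)*400/90)
E
```

```text
485.41186713263465 97.41768266491741
498.0602691411069 105.66082088654261
```

View pics/c.png

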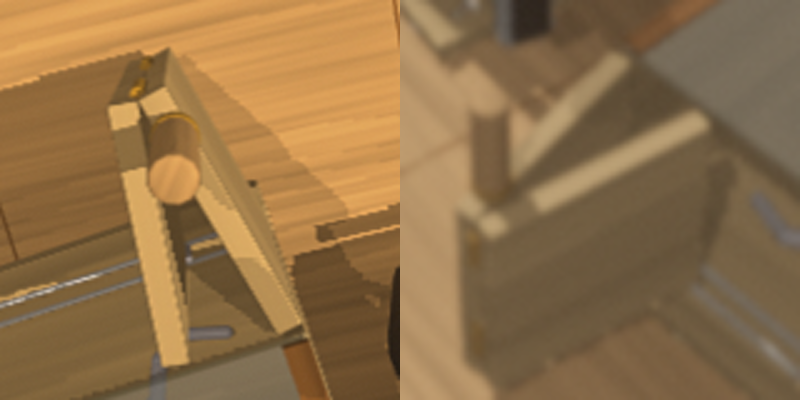

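```bash
python3 - <<'E'
from h import *
W=lambda u,v,z=130:cast("wrist",250+u/2.5,140+v/2.5,z)[:2]
an=lambda a,b:np.degrees(np.arctan2(*(b-a)[::-1]))
r=[W(167,90),W(300,325)];l=[W(108,108),W(162,366)]
l2=[W(143,103),W(188,362)]; r2=[W(142,103),W(278,334)]
for e in(r,r2,l,l2):print(e,np.linalg.norm(e[1]-e[0]),an(*e))
print(cast("side",295+89/4.444,235+107/4.444,186),cast("wrist",250+174/2.5,140+180/2.5,186))
E
```

```text
[array([ 454.88348472, -126.31368708]), array([565.26682752, -95.55074395])] 114.5898819229341 15.572722859618015
[array([ 457.58261921, -136.79090519]), array([ 567.3123176, -105.3924844])] 114.13355131885938 15.968120230815854
[array([ 456.47420975, -149.9350974 ]), array([ 571.08428402, -156.80154208])] 114.8155790194707 -3.428569483098093
[array([ 457.67063264, -136.41933852]), array([ 571.72305437, -145.49505215])] 114.41295154169018 -4.549720680598315
[ 472.08060699 -132.35702545  186.        ] [ 472.49279519 -127.09817999  186.        ]
```

The angle between the panels is about 19.8°, so the first panel is at about 1.40 rad, which is the stop.

```bash
python3 -c "
from rig import bot
print(bot.finish_job())"
```

```text
the job is handed in; nothing more can be done
None
```

The bocal cupboard's door is folded fully open against its stop (about 1.40 rad, measured from the camera) and released, the mandrel cupboard's door was not touched and still looked shut, and the job was handed in with about 8 s used.

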